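# Dispense truffles with the spring-centred stick

### The arm

A 7-joint arm with a two-finger parallel gripper is mounted at the origin on the work surface. World frame = base frame: x ahead of the robot, y to its left, z up, the work surface at z = 0. Lengths are in m, angles in rad, forces in N, time in s.
With the tool pointing down it reaches from about 0.425 to 0.975 m from the base axis. Payload 16.7 kg.
Tool frame: the origin (TCP) lies between the finger pads; the fingertips stand 11 mm ahead of it and the grasp point (between the pads) lies 8 mm behind it; z points along the fingers, y is the line along which they close (so a half turn about z gives the same grasp; the last joint's range is limited). The gripper opens to 85 mm and grips with 20 to 120 N. Pads are 22 mm wide; open, the fingers measure 114 mm over their backs; the gripper's body (76 mm by 85 mm) begins 54 mm behind the grasp point. The pads swing forward as they close: fully open they stand 13 mm farther back than shut.
Start: joints at [1.022, 0.426, 0.074, 1.606, -0.034, 1.111, -0.067], TCP at [0.262, -0.622, 0.211] pointing down, gripper open.
Joint ranges: [-2.85, 2.85], [-0.5, 2.14], [-1.23, 1.37], [0.21, 2.46], [-1.02, 4.16], [0.16, 2.05], [-2.73, 2.73]. Speed limits (rad/s): [1.89, 1.89, 2.39, 2.39, 3.01, 3.01, 3.01].

### API

Orientations are given as a rotation vector (axis times angle).
In Python, from workcell import * gives the robot as it stands.
- The arm moves only by the tool send_rows, never from a script. Its argument "motion" is a list of rows, each a list of 3 entries, a list of its own where there are three numbers: the shift along the world's x, y, z scaled (see below), then the turn about the world's z scaled (see below), then the gripper's target within -1 to 1 (shut at 1, half-way at 0, fully open at -1). In form: [[[x, y, z], turn, grip], ...]. A call has exactly 5 rows; each row is the pose to reach, as a shift and turn from the pose commanded when the call began; what a row does not reach only later rows make up. The controller multiplies each number of a shift by 400 mm and each number of a turn by 2 rad. A row lasts 1/12 s, in which the tool goes at most 41.7 mm and 7.16 degrees, less where a joint would pass 70% of its speed; a pose out of reach is approached as far as the arm can. A call with a number of a shift or a turn outside -1 to 1 is refused whole. A call with a gripper value outside its range is refused whole. The fingers move at their own pace and stop on an object; "newtons" is the grip in N (left out, the last holds). Time passes only in rows, so rows that repeat a pose let the fingers close, or fill a call up. It gives the time, the measured TCP pose, the force, the opening and the grip force at its end, in the units of the state.
- state(): the state, without advancing time (a new reading comes with each control period).
- capture(name): name is "scene" or "top" or "wrist"; returns a dict with "frame" (420x560x3 uint8, red, green, blue), "camera_matrix" (3x3 intrinsics, pixels), "xyz" and "orientation" of the camera in the world. Camera axes: x right, y up, looking along -z (the intrinsics and any distortion apply to the point x, -y, -z); pixel columns grow to the right and rows downward; lengths in m; the calibration is good to about 2 mm. A picture is of the moment at which its call begins. There is no depth.
- job_done(): hands the job in; it is judged then, once.
The state is a dict: "time": time; "joints": joint angles; "qvel": joint speeds; "effort": joint torques, N m; "eef_pos": TCP position; "ee_rot": TCP orientation; "ft_force": force on the tool from outside, world axes, zero at the start; "moment": the same for the moment, N m; "finger_gap": finger opening in m; "finger_force": force on a finger pad.
Only numpy, scipy, OpenCV 4.12 (cv2) and the standard library are available. Lean on these libraries where they do the work, as an engineer would, in place of code of your own. Each camera call takes 0.05 s, during which the arm holds its last target. There are 200 camera calls.

### The job

Put the empty tub on the bench under the chute that holds the round truffles, pushed right back against the front of the dispenser. Then tilt the joystick towards that chute's side until you feel its end stop, without forcing it, hold it against the stop for a good second until all three truffles are in the tub, and ease it back to the centre without letting it snap. Leave the tub standing there, the barrel-shaped caramels in their chute and everything else on the bench where it is.

Things in the scene. Friction and masses are not known exactly. Their poses are not given: they have to be found in the camera images.
- dispenser: Fixed stainless dispenser. Base box 300 mm wide (y), 170 deep (x), 88 high, under two sloping open-topped chutes, 65 mm left (+y) and 65 mm right of its middle; their mouths end 20 mm ahead of the base's front face, floor 100 mm above the bench. Origin: on the bench, middle of the base's front face. x points into the machine, away from the robot; y left; z up. Place and yaw vary
- rail_top (a point): Middle of the top of the guide rail over the shutter, 22 mm ahead of the dispenser's front face, 175 mm above the bench; rail 320 mm long (y), 14 mm square. Below it slides the shutter, a thin aluminium plate with one blade before each chute's mouth, moved sideways by the stick by up to 70 mm; its ends stand 156 mm left and right of the middle at rest
- truffle_chute: The chute with the three round truffles: clear side walls, steel floor falling 15 degrees to the front, 44 mm wide inside. It is the left or the right of the two (differs). Origin: on the bench, in the plane of the dispenser's front face, below the chute's middle line; axes as the dispenser's
- caramel_chute: The like chute with the two barrel-shaped caramels, on the other side. Origin and axes likewise
- truffle_spot (a point): Where the tub's centre belongs: 52 mm ahead of the dispenser's front face on the truffle chute's middle line; point 40 mm above the bench. With its centre 50 mm ahead, the tub touches the base's front face
- cup_centre (a point): The empty open tub, off-white plastic, 88 mm across at the foot, 100 mm at the rim, 80 mm high, wall 4 mm, floor 5 mm, about 0.1 kg, loose, left of the dispenser beside a lidded tub and a dark cupcake with which it may change places. Point: on its axis, half-way up (40 mm); z along its axis
- stick (a joint): Tilt of the joystick in rad: 0 upright, positive to the dispenser's left (+y), negative to its right. A spring (1.1 Nm/rad, 3 to 5 N at the knob) centres it. Tilting left opens only the left chute, right only the right one; a truffle passes from about 0.35 rad. Let go while tilted it snaps back at far over 3 rad/s, which counts as a fault
- knob (a point): Centre of the black ball knob, 44 mm across, 120 mm above the pivot on a 14 mm stem; upright it is 182 mm above the bench. The pivot is 62 mm above the bench, 90 mm ahead of the dispenser's front face, 235 mm to the right of its middle. The stick tilts only to the dispenser's left and right
- console: Grey control box under the stick, fixed, 120 by 120 by 66 mm. Origin: centre of its underside. Inside, a hidden rubber end stop for each side is met somewhere from 0.38 to 0.56 rad of tilt, different for every run and side: there the resistance at the knob rises from 0.1 to about 1 to 1.5 N per mm
- joystick: The joystick. Origin: on its pivot, z along the stem. A sideways push of 8 to 14 N on the knob holds it well against its stop; more than 22 N forces it
- truffle1: Round chocolate truffle, 36 mm across, 25 g, waiting in its chute. Origin: its centre
- truffle2: Round chocolate truffle, 36 mm across, 25 g, waiting in its chute. Origin: its centre
- truffle3: Round chocolate truffle, 36 mm across, 25 g, waiting in its chute. Origin: its centre
- caramel1: Barrel-shaped (cylinder) chocolate caramel, 36 mm across and 36 mm long, waiting in the other chute. Origin: its centre
- caramel2: Barrel-shaped (cylinder) chocolate caramel, 36 mm across and 36 mm long, waiting in the other chute. Origin: its centre
- cup: The same tub; origin at the centre of its underside
- lidded_tub: Bystander: closed round tub, 92 mm across, 84 mm high. Origin: centre of its underside
- cupcake: Bystander: dark cupcake, 72 mm across, 68 mm high. Origin: centre of its underside
- vanilla_cupcake: Bystander: pale cupcake, 72 mm across, 68 mm high. Origin: centre of its underside
- scoop: Bystander: portion scoop lying on the right. Origin: underside
- jar: Bystander: closed jar, 72 mm across, 120 mm high, on the right. Origin: centre of its underside
Mind the look-alikes: they are no part of the job. What is shaped like the cup but yellow is not meant.

How it is judged:
On the way, in this order (a step that is already met when the one before it is completed fails the run):
1. the tub stands upright under the truffle chute, pushed back against the dispenser (horizontal distance between cup_centre and truffle_spot below 0.02 m and angle between cup_centre's own z axis and vertical below 0.08 rad and height (world z) of cup below 0.006 m and linear speed of cup below 0.02 m/s), for 0.2 s.
2. the stick is held against its end stop for one second (contact force between joystick and console above 2 N), for 1 s.
3. the three truffles are in the tub and the stick is back at the centre (z of truffle1 in the frame of cup_centre between -0.04 and 0.035 m and horizontal distance between each of truffle1, truffle2, truffle3 and cup_centre below 0.04 m and z of truffle2 in the frame of cup_centre between -0.04 and 0.035 m and z of truffle3 in the frame of cup_centre between -0.04 and 0.035 m and value of joint stick between -0.05 and 0.05 rad), for 0.2 s.
At the end, for the whole second after the job is handed in: All three truffles lie in the tub, at rest; the tub stands upright on the bench within 25 mm of the spot under the truffle chute; the stick is within 0.05 rad of upright; the caramels are still in their chute (within 30 mm) (all of step 3 and horizontal distance between cup_centre and truffle_spot below 0.025 m and angle between cup_centre's own z axis and vertical below 0.08 rad and height (world z) of cup below 0.006 m and linear speed of each of cup, truffle1, truffle2, truffle3 below 0.02 m/s and distance of each of caramel1, caramel2 from where it was at the start of the episode below 0.03 m); the robot touches nothing.
It fails at once if the stick was forced (more than 22 N) (contact force between the arm and joystick above 22 N).
It fails at once if the stick was forced (more than 22 N) (contact force between the fingers and joystick above 22 N).
It fails at once if the stick was let snap (faster than 3 rad/s) (velocity of joint stick above 3 rad/s or velocity of joint stick below -3 rad/s).
It fails at once if a caramel left its chute (distance of any of caramel1, caramel2 from where it was at the start of the episode above 0.05 m).
It fails at once if something else on the bench was moved by more than 40 mm (distance of any of lidded_tub, cupcake, vanilla_cupcake, scoop, jar from where it was at the start of the episode above 0.04 m).
It also fails if it takes over 69 s, if anything falls off the work surface, if the arm or the gripper's body presses on something with over 40 N, if the wrist force passes 120 N, or if a joint passes its speed limit or range.

## Working session

There is one attempt and no reset: what is moved stays moved. The work goes in short steps, Python scripts to look and compute and a tool call to move; the robot and the scene stay as the last step left them, time stands still between calls to the robot, and variables do not carry over. Pictures are saved under pics/ and viewed, at most 10 in all, crops included, and the job is handed in when it is done.

Besides the shell and the picture viewer there is one more tool, called after "Request:" as a command line: name --argument value ..., lists and objects as JSON in quotes. send_rows: Moves the arm, as the interface text tells. Its arguments: {"type":"object","properties":{"motion":{"type":"array","items":{"type":"array"}},"newtons":{"type":"number"}},"required":["motion"]}

```bash
mkdir -p pics
cat > h.py <<'E'
from workcell import *
import numpy as np, cv2
from scipy.spatial.transform import Rotation as R
def rot(o):
    o=np.array(o,float)
    return o if o.shape==(3,3) else (R.from_rotvec(o).as_matrix() if o.size==3 else R.from_quat(o).as_matrix())
def ray(c,u,v):
    d=np.linalg.inv(c["camera_matrix"])@[u,v,1]; return np.array(c["xyz"]),rot(c["orientation"])@(d*[1,-1,-1])
def onz(c,u,v,z):
    o,d=ray(c,u,v); return o+d*(z-o[2])/d[2]
def proj(c,p):
    q=rot(c["orientation"]).T@(np.array(p)-c["xyz"]); q=c["camera_matrix"]@(q*[1,-1,-1]); return q[:2]/q[2]
def snap(n,f):
    c=capture(n); cv2.imwrite(f"pics/{f}.png",c["frame"][:,:,::-1]); np.save(f"pics/{f}.npy",c,allow_pickle=True); return c
def load(f): return np.load(f"pics/{f}.npy",allow_pickle=True).item()
E
python3 - <<'E'
from h import *
for n in("scene","top"):
    c=snap(n,n+"0"); print(n,c["xyz"],c["orientation"],c["camera_matrix"],[k for k in c])
print(state())
E
```

```text
scene [ 1.3328181  -0.16852117  1.35635395] [0.46608663 0.40562743 1.34079645] [[426.808057     0.         281.49556898]
 [  0.         426.808057   209.57987078]
 [  0.           0.           1.        ]] ['frame', 'camera_matrix', 'xyz', 'orientation']
top [ 0.45259149 -0.04340214  1.28138025] [ 0.06552906 -0.06952297 -1.54558263] [[452.17350129   0.         276.84656122]
 [  0.         452.17350129 209.86343025]
 [  0.           0.           1.        ]] ['frame', 'camera_matrix', 'xyz', 'orientation']
{'time': 0.1, 'joints': array([ 1.02248084,  0.42667637,  0.0738449 ,  1.60651443, -0.03410485,
        1.11080783, -0.06711151]), 'qvel': array([-3.18207396e-04, -1.52307358e-03,  1.09007180e-04, -1.51094264e-03,
        1.91813204e-06,  3.90076766e-04,  5.74370618e-04]), 'effort': array([ 6.04139423e-03, -9.51546693e+01,  3.77052069e+00, -4.64405036e+01,
        1.96565443e-02,  6.70343012e-03, -7.85541147e-05]), 'eef_pos': array([ 0.26195516, -0.6216845 ,  0.21008839]), 'ee_rot': array([-3.07826499e+00, -6.22038063e-01,  4.68488363e-04]), 'ft_force': array([-0.37944062, -0.68711431, -0.25486693]), 'moment': array([-0.0280371 , -0.02549406,  0.00982042]), 'finger_force': 0.0, 'finger_gap': 0.08530582438502896}
```

View pics/top0.png

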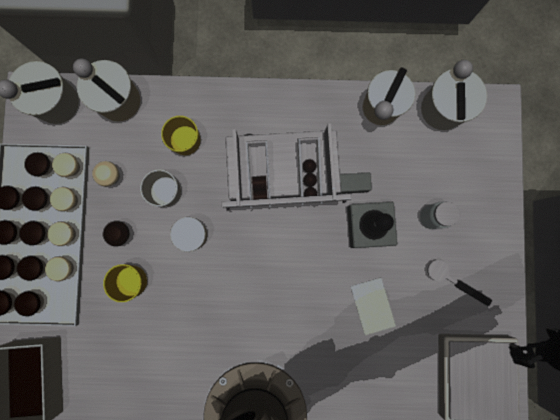

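View pics/scene0.png

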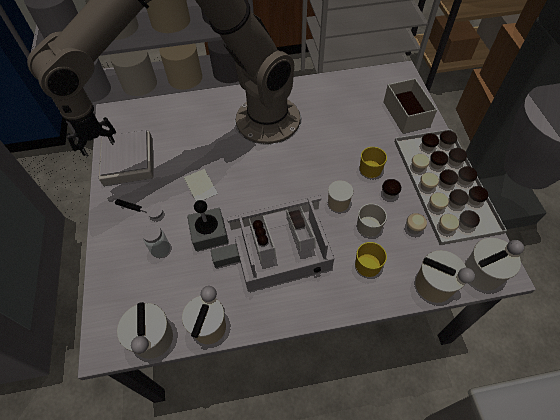

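The top view has world +x up and +y left. These could be taken for the tub:
- open off-white tub (160,188): my choice, since it is open, off-white and empty
- lidded tub (188,234): closed
- yellow tubs (181,135) and (124,283): not meant
- jar (443,213)

The round truffles are in the right chute (310,175). The caramels are in the left chute (259,187).

Run:
```python
from h import *
c=load("top0"); f=c["frame"]
im=cv2.resize(f[120:260,130:405],None,fx=2.9,fy=2.9,interpolation=cv2.INTER_CUBIC)
im=cv2.convertScaleAbs(im,alpha=1.6,beta=10)
cv2.imwrite("pics/crop0.png",im[:,:,::-1])
```

```text
(no output)
```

View pics/crop0.png

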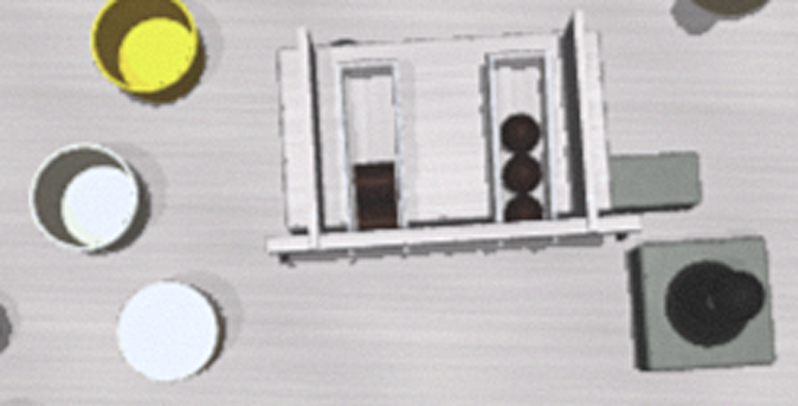

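The crop confirms the open off-white tub, with its rim centre at about crop (87,197). The rail ends are at crop (268,246) and (641,228), and the knob is at (742,297).

```bash
cat >> h.py <<'E'
def D(): return np.array(F['o']),F['yaw']
E
python3 - <<'E'
from h import *
c=load("top0"); s=load("scene0")
P=lambda a,b,z: onz(c,(a+.5)/2.9+130-.5,(b+.5)/2.9+120-.5,z)
L=P(268,246,.175);Rr=P(641,228,.175);print("rail",L,Rr,np.linalg.norm(L-Rr))
yax=(L-Rr)/np.linalg.norm(L-Rr);xax=np.array([yax[1],-yax[0],0]);yaw=np.arctan2(xax[1],xax[0])
o=(L+Rr)/2+.022*xax;o[2]=0
print("o",o,"yaw",yaw)
k=P(742,297,.182);pred=o-.09*xax-.235*yax;print("knob",k,"pred",pred)
con=np.mean([P(*q,.066) for q in[(638,247),(764,237),(775,360),(648,370)]],0);print("console",con)
# cup rim contour
hsv=cv2.cvtColor(c["frame"],cv2.COLOR_RGB2HSV)
cc=P(87,197,.08);print("cup",cc,"diam",np.linalg.norm(P(32,197,.08)-P(141,197,.08)))
lid=P(168,330,.084);print("lid",lid)
# red circles: cupcake top at full px (116,233), pale (105,174); yellow
print("cupcake",onz(c,116,233,.068),"pale",onz(c,105,174,.068),"yel",onz(c,181,133,.08),onz(c,124,283,.08))
print("jar",onz(c,445,213,.12))
tc=o-.065*yax; print("chute",tc,"spot50",tc-.05*xax,"spot52",tc-.052*xax)
for n,p in dict(L=L,R=Rr,k=pred+[0,0,.182],cup=cc,lid=lid).items(): print(n,proj(s,p))
E
```

```text
rail [0.5582488  0.08977122 0.175     ] [ 0.58131497 -0.22624203  0.175     ] 0.316853947324164
o [ 0.59172351 -0.06663386  0.        ] yaw 0.07286193556217616
knob [ 0.5242459 -0.310559   0.182    ] pred [ 0.51906972 -0.30756212  0.        ]
console [ 0.52519004 -0.30556477  0.066     ]
cup [0.6086546  0.26965057 0.08      ] diam 0.10047614860846492
lid [0.48780692 0.18918574 0.084     ]
cupcake [0.48489728 0.38392192 0.068     ] pale [0.6436958  0.42238555 0.068     ] yel [0.75880151 0.21893356 0.08      ] [0.35396497 0.35154693 0.08      ]
jar [ 0.55548623 -0.47905417  0.12      ]
chute [ 0.59645535 -0.1314614   0.        ] spot50 [ 0.54658801 -0.13510127  0.        ] spot52 [ 0.54459332 -0.13524687  0.        ]
L [319.46660077 196.67594604]
R [226.48631087 217.9452433 ]
k [199.56718201 205.12773262]
cup [371.08637593 215.40310283]
lid [340.08816043 190.77974931]
```

Run:
```python
from h import *
f=load("scene0")["frame"]
im=cv2.convertScaleAbs(cv2.resize(f[170:290,180:400],None,fx=3.6,fy=3.6,interpolation=cv2.INTER_CUBIC),alpha=1.5,beta=10)
cv2.imwrite("pics/crop1.png",im[:,:,::-1])
```

```text
(no output)
```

View pics/crop1.png

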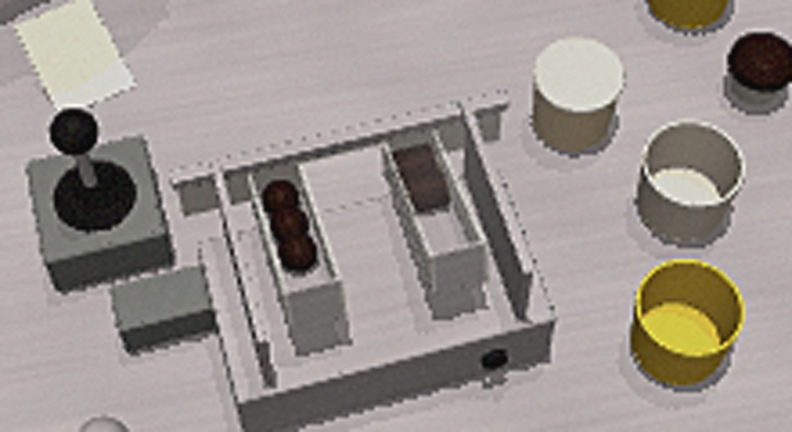

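The scene view agrees with the top-view points: the rail ends, tub and knob all reproject within about 2 px. Starting the move towards the tub.

Request:
send_rows --motion '[[[0.05,0.06,0.06],0.06,-1],[[0.1,0.12,0.12],0.12,-1],[[0.15,0.2,0.18],0.18,-1],[[0.2,0.28,0.22],0.24,-1],[[0.25,0.35,0.25],0.3,-1]]'

```text
time: 0.52
eef_pos: [0.3627, -0.4805, 0.3122]
ee_rot: [2.753, 1.512, 0.0]
ft_force: [0.9, 0.1, -0.2]
finger_gap: 0.0854
finger_force: 0.0
```

Request:
send_rows --motion '[[[0.04,0.09,0],0.06,-1],[[0.08,0.18,0],0.12,-1],[[0.12,0.27,0],0.18,-1],[[0.16,0.36,0],0.24,-1],[[0.2,0.45,0],0.3,-1]]'

```text
time: 0.93
eef_pos: [0.4423, -0.3001, 0.3106]
ee_rot: [-2.183, -2.259, 0.0]
ft_force: [1.8, -0.2, 0.2]
finger_gap: 0.0853
finger_force: 0.0
```

Request:
send_rows --motion '[[[0.01,0.1,0],0,-1],[[0.02,0.2,0],0,-1],[[0.03,0.3,0],0,-1],[[0.04,0.4,0],0,-1],[[0.05,0.5,0],0,-1]]'

```text
time: 1.35
eef_pos: [0.4616, -0.1001, 0.3106]
ee_rot: [2.19, 2.252, -0.001]
ft_force: [1.9, -0.9, 0.7]
finger_gap: 0.0854
finger_force: 0.0
```

Request:
send_rows --motion '[[[0.03,0.1,0],0.01,-1],[[0.06,0.2,0],0.01,-1],[[0.1,0.3,0],0.02,-1],[[0.14,0.4,0],0.02,-1],[[0.17,0.48,0],0.02,-1]]'

```text
time: 1.77
eef_pos: [0.5304, 0.0924, 0.3107]
ee_rot: [2.144, 2.296, 0.0]
ft_force: [1.1, 0.1, 0.2]
finger_gap: 0.085
finger_force: 0.0
```

Request:
send_rows --motion '[[[0.02,0.1,-0.03],0,-1],[[0.04,0.2,-0.08],0,-1],[[0.06,0.3,-0.14],0,-1],[[0.08,0.43,-0.2],0,-1],[[0.08,0.43,-0.25],0,-1]]'

```text
time: 2.18
eef_pos: [0.5625, 0.2665, 0.2113]
ee_rot: [-2.142, -2.298, -0.005]
ft_force: [0.5, 0.7, 0.1]
finger_gap: 0.0854
finger_force: 0.0
```

Run:
```python
from h import *
c=snap("wrist","w1"); print(c["xyz"],state()["eef_pos"])
print(proj(c,[.609,.27,.08]), proj(c,[.562,.267,.08]))
f=cv2.convertScaleAbs(c["frame"],alpha=1.5,beta=10); cv2.imwrite("pics/w1b.png",f[:,:,::-1])
```

```text
[0.55705238 0.34188262 0.37575066] [0.55947917 0.26851476 0.20387659]
[330.892452   193.09137791] [276.74007132 192.81099536]
```

View pics/w1b.png

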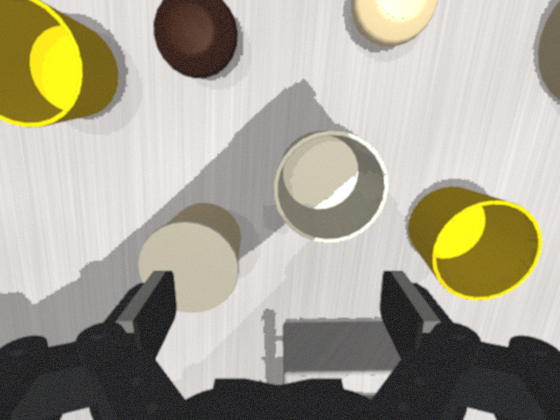

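The wrist view shows the open tub's rim at (331,187), about 5 mm to the +y side of my prediction. The lidded tub at (188,266) is clear of the finger path, so I'm descending onto the near rim.

Request:
send_rows --motion '[[[0,0.005,-0.06],0,-1],[[0,0.01,-0.12],0,-1],[[0,0.01,-0.18],0,-1],[[0,0.01,-0.24],0,-1],[[0,0.01,-0.28],0,-1]]'

```text
time: 2.65
eef_pos: [0.5611, 0.2653, 0.0961]
ee_rot: [-2.144, -2.295, 0.004]
ft_force: [0.7, 0.1, -0.3]
finger_gap: 0.0855
finger_force: 0.0
```

Request:
send_rows --motion '[[[0,0,-0.03],0,-1],[[0,0,-0.05],0,-1],[[0,0,-0.07],0,-1],[[0,0,-0.07],0,-1],[[0,0,-0.07],0,-1]]'

```text
time: 3.07
eef_pos: [0.5622, 0.2661, 0.071]
ee_rot: [2.145, 2.296, 0.0]
ft_force: [0.9, 0.0, -0.1]
finger_gap: 0.0856
finger_force: 0.0
```

Run:
```python
from h import *
c=snap("wrist","w2"); print(state()["eef_pos"],state()["ft_force"])
f=cv2.convertScaleAbs(c["frame"],alpha=1.5,beta=10); cv2.imwrite("pics/w2b.png",f[:,:,::-1])
```

```text
[0.56247024 0.2662323  0.0714222 ] [-0.80053218  0.50488531 -0.32804626]
```

View pics/w2b.png

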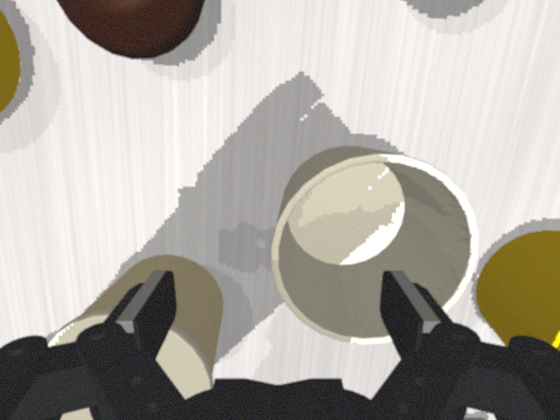

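Run:
```python
from h import *
c=load("w2"); print(onz(c,375,249,.08), [onz(c,u,v,.08).round(4) for u,v in((272,249),(476,249),(375,154),(375,343))])
e=state()["eef_pos"]; print(proj(c,[e[0],e[1],.08]),proj(c,e-[0,0,.011]),c["xyz"])
```

```text
[0.60839482 0.27759975 0.08      ] [array([0.5591, 0.2743, 0.08  ]), array([0.6567, 0.2809, 0.08  ]), array([0.6016, 0.3227, 0.08  ]), array([0.6163, 0.2246, 0.08  ])]
[277.90634831 264.62322735] [277.89339118 248.51958599] [0.5572867  0.34187983 0.23528012]
```

Request:
send_rows --motion '[[[0,0.015,-0.005],0,-1],[[0,0.015,-0.01],0,-1],[[0,0.015,-0.015],0,-0.5],[[0,0.015,-0.015],0,0],[[0,0.015,-0.015],0,0.5]]' --newtons 30

```text
time: 3.53
eef_pos: [0.562, 0.2719, 0.0646]
ee_rot: [-2.145, -2.296, 0.0]
ft_force: [0.3, 0.1, 0.4]
finger_gap: 0.0515
finger_force: 0.0
```

Request:
send_rows --motion '[[[0,0,0],0,1],[[0,0,0],0,1],[[0,0,0],0,1],[[0,0,0],0,1],[[0,0,0],0,1]]'

```text
time: 3.95
eef_pos: [0.5621, 0.272, 0.0647]
ee_rot: [-2.145, -2.296, -0.0]
ft_force: [-0.1, 0.3, -0.3]
finger_gap: -0.0001
finger_force: 0.0
```

Request:
send_rows --motion '[[[0,0,0],0,1],[[0,0,0],0,1],[[0,0,0.02],0,1],[[0,0,0.04],0,1],[[0,0,0.06],0,1]]'

```text
time: 4.37
eef_pos: [0.5622, 0.2722, 0.0898]
ee_rot: [-2.145, -2.296, -0.001]
ft_force: [0.4, 0.4, -0.9]
finger_gap: -0.0003
finger_force: 0.0
```

Run:
```python
from h import *
c=snap("wrist","w3"); t=snap("scene","s3"); print(state()["eef_pos"],state()["ft_force"])
f=c["frame"]; g=t["frame"][150:270,300:420]
im=np.hstack([cv2.resize(f,(400,300)),cv2.resize(g,(300,300),interpolation=cv2.INTER_CUBIC)])
cv2.imwrite("pics/w3b.png",cv2.convertScaleAbs(im,alpha=1.5,beta=10)[:,:,::-1])
```

```text
[0.56296282 0.27259769 0.09073446] [-0.90013003  0.33686225 -0.93135901]
```

View pics/w3b.png

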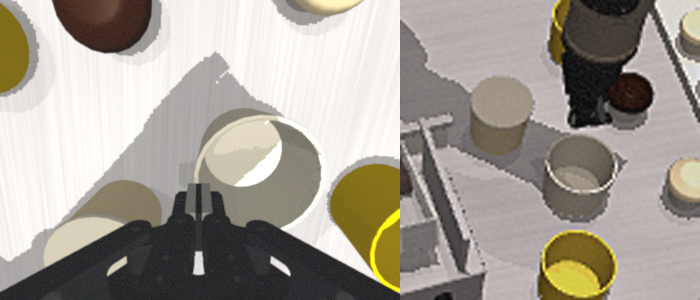

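The fingers closed to 0 without catching the wall. In the wrist view (left) the tips lie over the near rim edge, and in the scene view (right) they stand before the tub. I'll measure where the tips and tub really are.

Run:
```python
from h import *
s=load("s3"); w=load("w3"); e=np.array([.563,.2726,.0907])
for z in (.0797,.0907): print("tip pred scene",proj(s,[e[0],e[1],z]),"wrist",proj(w,[e[0],e[1],z]))
x=snap("top","t3")
print("top tip",proj(x,[e[0],e[1],.08]))
# scene crop scale 2.5, offset (300,150); crop img placed at +400
P=lambda a,b:((a-400)/2.5+300,b/2.5+150)
u=P(581,163);print("rim px",u,onz(s,*u,.08)); print("tip px",P(578,124),P(606,122), "seen")
print("rim wrist",onz(w,261*1.4,173*1.4,.08))
a,b=s["frame"],load("scene0")["frame"]
for f in(a,b):
  r=f[190:250,350:395].astype(int); print(r[::6,::3].sum(2)//3)
```

```text
tip pred scene [368.07676111 204.66000138] wrist [279.04125544 248.46990409]
tip pred scene [368.56297223 202.9548188 ] wrist [279.1169367  257.12640518]
top tip [157.77305872 204.55361463]
rim px (372.4, 215.2) [0.60873501 0.2744111  0.08      ]
tip px (371.2, 199.6) (382.4, 198.8) seen
rim wrist [0.60879242 0.27947214 0.08      ]
[[ 90  87 119 117 118 117   0   4   5   8  33  33   5   6  12]
 [ 96 123 119 119 116 119   4   9   9  19  33   3  50  54  53]
 [ 78  75  77  74  74 126 125 129 125 122 114 106 109 108 108]
 [ 72  73  73  71  57  61  66  63  62  62  57 103 113 113 114]
 [ 76  65  63  48  61  63  65  64  63  60  57  53 112  67 113]
 [ 72  72  65  39  76  81  93  92  82  72  53  44  80 116 117]
 [105 107  57  49  52  50  85 130 114 156  55 123 113 114 112]
 [105 104 108  33  55  58  60  58  59  56  62 120 113 114 116]
 [106 105 108 108 109 110  56  57  56 105 109 113 116 115 113]
 [106 108 107 105 114  46  45  49  44  74 117 111 114 112 113]]
[[131  90 116 114 114 112 110 110 109 111 114  23   7  10   8]
 [139 115 113 113 115 114 111 111 113 112 109  63  47  52  54]
 [ 73 117 116 114 112 115 113 116 116 114 109 101 106 105 105]
 [118 111 111 111  54  62  64  64  64  65  57 122 109 110 108]
 [117 114 111  61  62  63  65  65  65  63  60  57 127 108 109]
 [112 109 116  35 135 130 132 132 129 100  55  47  76 113 114]
 [110 110  51  47  48  48  83 141 137 147  52 119 110 109 113]
 [109 111 106  34  52  53  58  54  58  54  60 117 108 109 112]
 [110 109 110 103 104 106  52  53  51 100 109 106 111 112 110]
 [107 113 113 111 111  43  46  42  44  71 112 109 109 110 109]]
```

The tub has not moved, but both views put the fingertips roughly 25–35 mm higher than TCP-11 mm. I'll open and go lower, to TCP 0.037, which is safe either way: the body stays above the rim and the tips above the bench.

Request:
send_rows --motion '[[[0,0,0],0,-1],[[0,0,0],0,-1],[[0,0,0],0,-1],[[0,0,0],0,-1],[[0,0,0],0,-1]]'

```text
time: 4.93
eef_pos: [0.5619, 0.272, 0.0884]
ee_rot: [-2.144, -2.295, 0.001]
ft_force: [0.0, -0.2, -0.6]
finger_gap: 0.0604
finger_force: 0.0
```

Request:
send_rows --motion '[[[0,0,0],0,-1],[[0,0,0],0,-1],[[0,0,-0.03],0,-1],[[0,0,-0.06],0,-1],[[0,0,-0.06],0,-1]]'

```text
time: 5.35
eef_pos: [0.5608, 0.271, 0.0617]
ee_rot: [-2.144, -2.295, 0.005]
ft_force: [0.1, -0.8, -0.7]
finger_gap: 0.0852
finger_force: 0.0
```

Request:
send_rows --motion '[[[0,0,-0.02],0,-1],[[0,0,-0.04],0,-1],[[0,0,-0.06],0,-1],[[0,0,-0.07],0,-1],[[0,0,-0.07],0,-1]]'

```text
time: 5.77
eef_pos: [0.5615, 0.2717, 0.0354]
ee_rot: [-2.144, -2.295, 0.002]
ft_force: [-1.1, -0.3, 0.1]
finger_gap: 0.0853
finger_force: 0.0
```

Request:
send_rows --motion '[[[0,0,0],0,-0.5],[[0,0,0],0,0],[[0,0,0],0,0.5],[[0,0,0],0,1],[[0,0,0],0,1]]'

```text
time: 6.18
eef_pos: [0.5623, 0.272, 0.037]
ee_rot: [2.145, 2.295, 0.001]
ft_force: [-0.0, 0.3, -0.6]
finger_gap: 0.0256
finger_force: 0.0
```

Request:
send_rows --motion '[[[0,0,0],0,1],[[0,0,0],0,1],[[0,0,0],0,1],[[0,0,0],0,1],[[0,0,0],0,1]]'

```text
time: 6.6
eef_pos: [0.5624, 0.2719, 0.0371]
ee_rot: [2.145, 2.295, 0.001]
ft_force: [-0.8, -1.7, 5.4]
finger_gap: 0.006
finger_force: 29.9
```

Gripped, with 30 N on the 6 mm gap across the wall. Lifting over the lidded tub.

Request:
send_rows --motion '[[[0,0,0.02],0,1],[[0,0,0.06],0,1],[[0,0,0.12],0,1],[[0,0,0.18],0,1],[[0,0,0.24],0,1]]'

```text
time: 7.02
eef_pos: [0.5616, 0.272, 0.134]
ee_rot: [-2.144, -2.296, 0.001]
ft_force: [-0.3, 0.1, -0.4]
finger_gap: 0.0053
finger_force: 30.0
```

Request:
send_rows --motion '[[[0,0,0.05],0,1],[[-0.04,0,0.06],0,1],[[-0.1,-0.03,0.06],0,1],[[-0.16,-0.06,0.06],0,1],[[-0.2,-0.1,0.06],0,1]]'

```text
time: 7.43
eef_pos: [0.4797, 0.2324, 0.157]
ee_rot: [-2.142, -2.298, 0.0]
ft_force: [0.6, 0.1, -0.7]
finger_gap: 0.0058
finger_force: 30.0
```

Run:
```python
from h import *
c=snap("wrist","w4"); t=snap("scene","s4"); print(state()["eef_pos"],state()["ft_force"],state()["finger_gap"])
f=c["frame"]; g=t["frame"][90:290,180:420]
im=np.hstack([cv2.resize(f,(400,300)),cv2.resize(g,(360,300),interpolation=cv2.INTER_CUBIC)])
cv2.imwrite("pics/w4b.png",cv2.convertScaleAbs(im,alpha=1.5,beta=10)[:,:,::-1])
```

```text
[0.47981855 0.229719   0.15707308] [-0.22953119  0.40852535  0.23433197] 0.0055157707421856295
```

View pics/w4b.png

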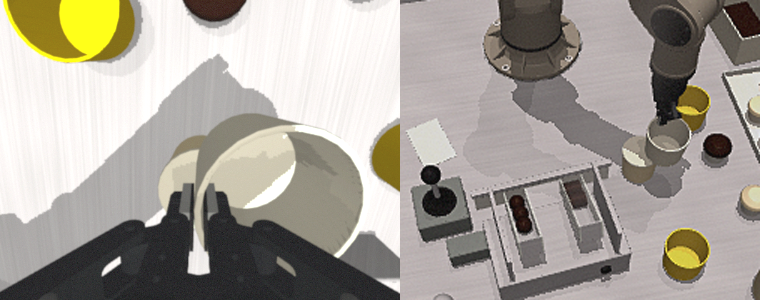

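The tub hangs nearly upright from its near wall, with the lidded tub below it untouched. Carrying it across in front of the dispenser.

Request:
send_rows --motion '[[[-0.05,-0.06,0],0,1],[[-0.1,-0.14,0],0,1],[[-0.1,-0.23,0],0,1],[[-0.1,-0.32,0],0,1],[[-0.1,-0.4,0],0,1]]'

```text
time: 7.95
eef_pos: [0.4418, 0.0702, 0.1572]
ee_rot: [2.144, 2.295, 0.0]
ft_force: [2.1, -0.1, -0.9]
finger_gap: 0.0055
finger_force: 29.9
```

Request:
send_rows --motion '[[[0,-0.1,0],0,1],[[0,-0.2,0],0,1],[[0,-0.3,0],0,1],[[0,-0.4,0],0,1],[[0,-0.47,0],0,1]]'

```text
time: 8.37
eef_pos: [0.4418, -0.1194, 0.1572]
ee_rot: [2.146, 2.293, -0.0]
ft_force: [0.9, -0.7, -1.6]
finger_gap: 0.0057
finger_force: 29.9
```

Request:
send_rows --motion '[[[0,-0.03,-0.02],0,1],[[0,-0.05,-0.08],0,1],[[0,-0.05,-0.14],0,1],[[0,-0.05,-0.2],0,1],[[0,-0.05,-0.25],0,1]]'

```text
time: 8.78
eef_pos: [0.4421, -0.1356, 0.0554]
ee_rot: [-2.144, -2.295, -0.0]
ft_force: [1.3, -0.8, -1.4]
finger_gap: 0.0054
finger_force: 29.9
```

Run:
```python
from h import *
x=snap("top","t5"); s=snap("scene","s5"); print(state())
t0=load("top0"); f=t0["frame"]
# truffles in first top picture: dark blobs within right chute
m=(f[150:200,296:325].max(2)<60).astype(np.uint8); ys,xs=np.nonzero(m); u=xs.mean()+296; v=ys.mean()+150
print("truffle mean",u,v,onz(t0,u,v,.132))
g=np.hstack([cv2.resize(x["frame"][150:270,220:400],(420,280)),cv2.resize(s["frame"][140:290,170:350],(336,280))])
cv2.imwrite("pics/w5b.png",cv2.convertScaleAbs(g,alpha=1.5,beta=10)[:,:,::-1])
```

```text
{'time': 8.8833, 'joints': array([ 0.5586214 ,  0.33820565, -0.46080103,  2.1817503 ,  0.23660988,
        0.67286159,  0.00239943]), 'qvel': array([ 0.01275418, -0.05697413, -0.01867572, -0.03762052, -0.04388555,
        0.06654571,  0.04322295]), 'effort': array([ -0.60555071, -65.05939007,  -4.23951656, -31.09709501,
         1.0863189 ,  -1.80250593,  -1.03023212]), 'eef_pos': array([ 0.44061364, -0.13496559,  0.05443159]), 'ee_rot': array([-2.14068428e+00, -2.29328577e+00,  2.24740036e-03]), 'ft_force': array([ 0.58826878,  0.45371429, -0.91430779]), 'moment': array([2.46974566e-02, 4.30245742e-02, 6.89014512e-06]), 'finger_force': 29.891293080872856, 'finger_gap': 0.005401310996679376}
truffle mean 309.42691415313226 178.1183294663573 [ 0.63584142 -0.12680619  0.132     ]
```

View pics/w5b.png

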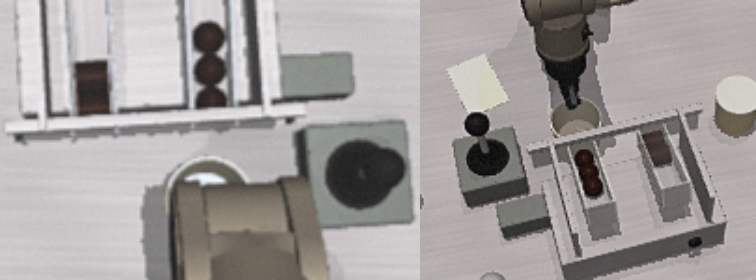

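The tub hangs in front of the truffle chute, in line to within a few mm. The truffle line measures y=-0.127 at x=0.636, which matches the frame. Lowering it, then pushing back.

Request:
send_rows --motion '[[[0,0,-0.02],0,1],[[0,0,-0.04],0,1],[[0,0,-0.047],0,1],[[0.03,0.002,-0.047],0,1],[[0.06,0.004,-0.047],0,1]]'

```text
time: 9.3
eef_pos: [0.4661, -0.1348, 0.0386]
ee_rot: [2.145, 2.295, -0.001]
ft_force: [-3.2, -0.5, 8.0]
finger_gap: 0.0054
finger_force: 36.3
```

Request:
send_rows --motion '[[[0.02,0.001,0],0,1],[[0.04,0.003,0],0,1],[[0.055,0.004,0],0,1],[[0.065,0.005,0],0,1],[[0.07,0.005,0],0,1]]'

```text
time: 9.72
eef_pos: [0.4951, -0.1325, 0.0388]
ee_rot: [2.144, 2.295, 0.001]
ft_force: [-4.4, -0.6, 7.0]
finger_gap: 0.006
finger_force: 35.6
```

Request:
send_rows --motion '[[[0.005,0,0],0,1],[[0.01,0,0],0,1],[[0.015,0,0],0,1],[[0.015,0,0],0,1],[[0.015,0,0],0,1]]'

```text
time: 10.13
eef_pos: [0.5009, -0.1326, 0.0389]
ee_rot: [2.144, 2.294, 0.001]
ft_force: [-2.0, 0.5, 4.3]
finger_gap: 0.0053
finger_force: 35.0
```

Request:
send_rows --motion '[[[0.005,0,0],0,1],[[0.01,0,0],0,1],[[0.01,0,0],0,1],[[0.01,0,0],0,1],[[0.01,0,0],0,1]]'

```text
time: 10.55
eef_pos: [0.5025, -0.1328, 0.0382]
ee_rot: [-2.144, -2.294, 0.004]
ft_force: [-11.8, -1.1, 8.2]
finger_gap: 0.0058
finger_force: 38.4
```

Request:
send_rows --motion '[[[0.005,0,0],0,1],[[0.01,0,0],0,1],[[0.01,0,0],0,1],[[0.01,0,0],0,1],[[0.01,0,0],0,1]]'

```text
time: 10.97
eef_pos: [0.5028, -0.1333, 0.0373]
ee_rot: [-2.142, -2.29, 0.011]
ft_force: [-28.7, -2.8, 14.4]
finger_gap: 0.0056
finger_force: 45.1
```

The tub met the dispenser at TCP x≈0.5025. Easing the push off, opening part way and going straight up.

Request:
send_rows --motion '[[[-0.008,0,0],0,1],[[-0.015,0,0],0,1],[[-0.015,0,0.002],0,0.5],[[-0.015,0,0.002],0,0.3],[[-0.015,0,0.002],0,0.3]]'

```text
time: 11.38
eef_pos: [0.5027, -0.1325, 0.0391]
ee_rot: [2.144, 2.295, 0.001]
ft_force: [-0.1, -1.1, 0.2]
finger_gap: 0.03
finger_force: 0.0
```

Request:
send_rows --motion '[[[0,0,0],0,0.3],[[0,0,0.03],0,0.3],[[0,0,0.09],0,0.3],[[0,0,0.15],0,0.3],[[0,0,0.22],0,0.3]]'

```text
time: 11.8
eef_pos: [0.5016, -0.132, 0.1279]
ee_rot: [-2.143, -2.295, 0.0]
ft_force: [-0.3, 0.4, 0.1]
finger_gap: 0.0298
finger_force: 0.0
```

Request:
send_rows --motion '[[[-0.02,0,0.08],0,0.3],[[-0.05,-0.02,0.16],0,0.5],[[-0.08,-0.04,0.24],0,1],[[-0.1,-0.07,0.32],0,1],[[-0.1,-0.1,0.38],0,1]]'

```text
time: 12.22
eef_pos: [0.4611, -0.1725, 0.2825]
ee_rot: [2.142, 2.295, 0.001]
ft_force: [1.4, -0.6, 0.2]
finger_gap: 0.0001
finger_force: 0.0
```

Run:
```python
from h import *
x=snap("top","t6"); s=snap("scene","s6"); w=snap("wrist","w6"); print(state()["eef_pos"],state()["finger_gap"],s["frame"].shape)
for n,c in(("t",x),("s",s)): print(n,"spot rim",proj(c,[.5456,-.135,.08]),proj(c,[.549,-.132,.08]),"knob",proj(c,[.522,-.309,.182]))
g=np.hstack([cv2.resize(x["frame"][150:270,220:400],(420,280)),cv2.resize(s["frame"][160:270,170:310],(356,280),interpolation=cv2.INTER_CUBIC)])
cv2.imwrite("pics/w6b.png",cv2.convertScaleAbs(g,alpha=1.5,beta=10)[:,:,::-1])
```

```text
[ 0.46267391 -0.17319736  0.28136322] -8.99756066888997e-05 (420, 560, 3)
t spot rim [310.4267107  214.75872195] [309.32421761 213.45992249] knob [384.89198119 222.99099398]
s spot rim [254.48661907 219.3421452 ] [255.47948781 220.01425644] knob [199.20452368 205.92665993]
```

View pics/w6b.png

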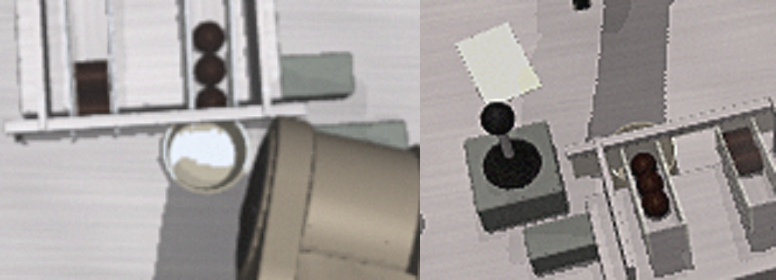

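The tub stands under the chute, with its rim centre at full-image pixel (308,217) against (310,215) predicted, so it is within tolerance. Before touching the stick I'll work out the true fingertip height from the pictures already saved.

Run:
```python
from h import *
def closest(c,u,v,e):
    o,d=ray(c,u,v); A=np.c_[d,[0,0,-1]]; t=np.linalg.lstsq(A,e-o,rcond=None)[0]; return e[2]-0+0*t[1]+0, (o+d*t[0]).round(4)
for n,e,box in(("s6",np.array([.4627,-.1732,.2814]),(120,175,215,255)),("s3",np.array([.563,.2726,.0907]),(160,206,355,392))):
    c=load(n); r0,r1,c0,c1=box; f=c["frame"][r0:r1,c0:c1].max(2)<40
    ys,xs=np.nonzero(f)
    print(n,"rows from bottom:",[(int(y+r0),int(xs[ys==y].min()+c0),int(xs[ys==y].max()+c0)) for y in sorted(set(ys))[-9:]],"pred TCP",proj(c,e).round(1),"tip",proj(c,e-[0,0,.011]).round(1))
    y=max(ys); print(closest(c,xs[ys==y].mean()+c0,y+r0,e)[1], "TCP z",e[2])
x=load("t6"); print("rim top",onz(x,307.9,217.3,.08))
for n in("w3","w6"):
    f=load(n)["frame"].max(2); col=f[:,272:284].mean(1); print(n,col[236:285:3].astype(int))
```

```text
s6 rows from bottom: [(155, 229, 237), (156, 229, 238), (157, 230, 237), (158, 229, 237), (159, 230, 236), (160, 230, 236), (161, 230, 236), (162, 231, 236), (163, 231, 233)] pred TCP [234.6 166.9] tip [235. 169.]
[ 0.4628 -0.1792  0.3027] TCP z 0.2814
s3 rows from bottom: [(192, 368, 391), (193, 369, 391), (194, 368, 391), (195, 368, 391), (196, 368, 384), (197, 367, 384), (198, 367, 384), (199, 368, 381), (200, 368, 373)] pred TCP [368.6 203. ] tip [368.1 204.7]
[0.5648 0.2757 0.1112] TCP z 0.0907
rim top [ 0.53864933 -0.12838934  0.08      ]
w3 [114 111 109 108 106 104 105  53  39  37  37  35  36  32  34  35  32]
w6 [ 53  91 106 107 107 106 107  53  37  38  36  37  37  34  35  35  35]
```

The true closed fingertip is about 20 mm above the reported TCP, and both views agree. I'll approach the knob from its left with the fingers shut, TCP at about 0.125 so the tips are at about 0.145.

Request:
send_rows --motion '[[[0.04,-0.05,0],0,1],[[0.08,-0.1,0],0,1],[[0.12,-0.15,0],0,1],[[0.147,-0.17,-0.03],0,1],[[0.147,-0.17,-0.1],0,1]]'

```text
time: 12.78
eef_pos: [0.5237, -0.2419, 0.24]
ee_rot: [2.143, 2.292, 0.003]
ft_force: [-0.1, -0.1, -0.5]
finger_gap: 0.0001
finger_force: 0.0
```

Request:
send_rows --motion '[[[0,0,-0.08],0,1],[[0,0,-0.16],0,1],[[0,0,-0.24],0,1],[[0,0,-0.29],0,1],[[0,0,-0.29],0,1]]'

```text
time: 13.2
eef_pos: [0.5181, -0.2385, 0.1181]
ee_rot: [-2.138, -2.291, 0.003]
ft_force: [-0.5, 0.1, -0.5]
finger_gap: 0.0002
finger_force: 0.0
```

Request:
send_rows --motion '[[[0,-0.02,0],0,1],[[0,-0.04,0],0,1],[[0,-0.05,0],0,1],[[0,-0.05,0],0,1],[[0,-0.05,0],0,1]]'

```text
time: 13.62
eef_pos: [0.5213, -0.2611, 0.1238]
ee_rot: [2.145, 2.293, 0.001]
ft_force: [-0.2, -0.2, -0.3]
finger_gap: -0.0004
finger_force: 0.0
```

Run:
```python
from h import *
s=snap("scene","s7"); st=state(); print(st["eef_pos"],st["ft_force"])
w=snap("wrist","w7")
f=s["frame"]; print("knob pred",proj(s,[.5215,-.309,.182]),"finger pred tip",proj(s,st["eef_pos"]+[0,0,.02]))
for v in range(192,216,2): print(v,"".join("#" if p<40 else "." for p in f[v,185:250].max(1)))
```

```text
[ 0.5211561  -0.26066497  0.12351387] [-0.82141247  0.29217744  0.36491502]
knob pred [199.19212721 205.80224256] finger pred tip [215.45763984 209.63334743]
192 ...............####################..............................
194 .................################................................
196 .....................#############...............................
198 ......................############...............................
200 ..............###......###########...............................
202 ..........###########...###.#.####...............................
204 .........#############....##..####...............................
206 .........#############....##.#.###...............................
208 .........#############....###..###...............................
210 ..........###########.....########...............................
212 .............######.......#.....##.#.............................
214 ....................#....#....#..................................
```

The finger stands about 12 mm left of the knob at the right height. Pushing slowly to the dispenser's right.

Request:
send_rows --motion '[[[0.001,-0.01,0],0,1],[[0.002,-0.02,0],0,1],[[0.003,-0.03,0],0,1],[[0.004,-0.04,0],0,1],[[0.004,-0.05,0],0,1]]'

```text
time: 14.13
eef_pos: [0.5226, -0.2809, 0.1227]
ee_rot: [-2.145, -2.295, -0.0]
ft_force: [0.9, 0.5, 1.4]
finger_gap: -0.0
finger_force: 0.0
```

Request:
send_rows --motion '[[[0.001,-0.01,0],0,1],[[0.002,-0.02,0],0,1],[[0.003,-0.03,-0.002],0,1],[[0.004,-0.04,-0.004],0,1],[[0.004,-0.05,-0.006],0,1]]'

```text
time: 14.55
eef_pos: [0.5242, -0.3006, 0.1202]
ee_rot: [-2.144, -2.296, -0.0]
ft_force: [0.3, 1.3, 1.5]
finger_gap: -0.0001
finger_force: 0.0
```

Request:
send_rows --motion '[[[0.001,-0.01,-0.002],0,1],[[0.002,-0.02,-0.004],0,1],[[0.003,-0.03,-0.006],0,1],[[0.003,-0.035,-0.008],0,1],[[0.003,-0.035,-0.01],0,1]]'

```text
time: 14.97
eef_pos: [0.5253, -0.3149, 0.1162]
ee_rot: [2.145, 2.295, -0.0]
ft_force: [0.7, 2.2, 0.9]
finger_gap: 0.0001
finger_force: 0.0
```

Request:
send_rows --motion '[[[0,-0.005,-0.001],0,1],[[0.001,-0.01,-0.002],0,1],[[0.001,-0.015,-0.003],0,1],[[0.001,-0.015,-0.004],0,1],[[0.001,-0.015,-0.004],0,1]]'

```text
time: 15.38
eef_pos: [0.5257, -0.3205, 0.1147]
ee_rot: [2.145, 2.296, 0.0]
ft_force: [0.4, 3.3, 0.4]
finger_gap: -0.0002
finger_force: 0.0
```

Request:
send_rows --motion '[[[0,-0.005,-0.001],0,1],[[0.001,-0.01,-0.002],0,1],[[0.001,-0.01,-0.003],0,1],[[0.001,-0.01,-0.003],0,1],[[0.001,-0.01,-0.003],0,1]]'

```text
time: 15.8
eef_pos: [0.5261, -0.3243, 0.1135]
ee_rot: [-2.145, -2.295, 0.0]
ft_force: [-0.5, 4.1, 2.1]
finger_gap: -0.0001
finger_force: 2.3
```

Request:
send_rows --motion '[[[0,-0.005,-0.001],0,1],[[0.001,-0.01,-0.002],0,1],[[0.001,-0.01,-0.003],0,1],[[0.001,-0.01,-0.003],0,1],[[0.001,-0.01,-0.003],0,1]]'

```text
time: 16.22
eef_pos: [0.5264, -0.3275, 0.1122]
ee_rot: [-2.143, -2.295, -0.0]
ft_force: [-2.4, 8.7, 3.4]
finger_gap: -0.0002
finger_force: 4.4
```

Request:
send_rows --motion '[[[0,-0.005,-0.001],0,1],[[0,-0.01,-0.002],0,1],[[0,-0.01,-0.002],0,1],[[0,-0.01,-0.002],0,1],[[0,-0.01,-0.002],0,1]]'

```text
time: 16.63
eef_pos: [0.5265, -0.3305, 0.1112]
ee_rot: [-2.142, -2.295, -0.002]
ft_force: [-0.5, 13.0, 1.2]
finger_gap: 0.0001
finger_force: 5.9
```

The end stop is met: the force rises steeply to 13 N, about 3 mm past first contact. Holding here.

Request:
send_rows --motion '[[[0,0.001,0],0,1],[[0,0.002,0],0,1],[[0,0.002,0],0,1],[[0,0.002,0],0,1],[[0,0.002,0],0,1]]'

```text
time: 17.05
eef_pos: [0.5265, -0.33, 0.1113]
ee_rot: [-2.142, -2.296, -0.001]
ft_force: [-0.6, 10.5, 1.3]
finger_gap: 0.0001
finger_force: 5.4
```

Request:
send_rows --motion '[[[0,0,0],0,1],[[0,0,0],0,1],[[0,0,0],0,1],[[0,0,0],0,1],[[0,0,0],0,1]]'

```text
time: 17.47
eef_pos: [0.5265, -0.3301, 0.1113]
ee_rot: [-2.142, -2.295, -0.001]
ft_force: [-1.3, 11.5, 1.7]
finger_gap: 0.0004
finger_force: 5.4
```

Request:
send_rows --motion '[[[0,0,0],0,1],[[0,0,0],0,1],[[0,0,0],0,1],[[0,0,0],0,1],[[0,0,0],0,1]]'

```text
time: 17.88
eef_pos: [0.5265, -0.3301, 0.1113]
ee_rot: [-2.142, -2.295, -0.001]
ft_force: [-1.6, 10.8, 2.2]
finger_gap: 0.0001
finger_force: 5.4
```

Request:
send_rows --motion '[[[0,0,0],0,1],[[0,0,0],0,1],[[0,0,0],0,1],[[0,0,0],0,1],[[0,0,0],0,1]]'

```text
time: 18.3
eef_pos: [0.5265, -0.33, 0.1113]
ee_rot: [-2.142, -2.295, -0.001]
ft_force: [-1.3, 11.1, 2.3]
finger_gap: 0.0003
finger_force: 5.4
```

Run:
```python
from h import *
s=snap("scene","s8"); t=snap("top","t8"); print(state()["ft_force"])
s0=load("s7"); t0=load("t6")
def blob(c,tag):
    f=c["frame"].astype(int); m=((f.max(2)<75)&(f[:,:,0]>f[:,:,2]+8)).astype(np.uint8)
    n,_,st,ce=cv2.connectedComponentsWithStats(m)
    print(tag,[(ce[i].round(0).tolist(),int(st[i,4])) for i in range(1,n) if st[i,4]>12 and 225<ce[i][0]<330 and 140<ce[i][1]<250])
blob(s0,"s before");blob(s,"s now");blob(t0,"t before");blob(t,"t now")
```

```text
[-1.47306975 11.19209137  1.46684167]
s before [([253.0, 210.0], 14), ([295.0, 214.0], 52), ([267.0, 218.0], 39), ([298.0, 221.0], 59), ([260.0, 231.0], 182), ([248.0, 231.0], 18)]
s now [([254.0, 210.0], 16), ([295.0, 214.0], 52), ([267.0, 218.0], 35), ([257.0, 221.0], 74), ([298.0, 221.0], 64), ([247.0, 223.0], 27), ([248.0, 231.0], 15)]
t before [([309.0, 165.0], 19), ([310.0, 179.0], 20), ([259.0, 182.0], 61), ([311.0, 192.0], 21), ([259.0, 196.0], 55)]
t now [([259.0, 182.0], 73), ([260.0, 195.0], 60), ([310.0, 207.0], 16), ([316.0, 218.0], 24), ([303.0, 222.0], 23)]
```

All three truffles have left the chute and show at the tub in the top view, at (310,207), (316,218) and (303,222). The caramels are unchanged. Easing the stick back.

Request:
send_rows --motion '[[[-0.001,0.01,0.002],0,1],[[-0.002,0.02,0.004],0,1],[[-0.002,0.03,0.006],0,1],[[-0.003,0.04,0.01],0,1],[[-0.004,0.05,0.014],0,1]]'

```text
time: 18.82
eef_pos: [0.5247, -0.3114, 0.1171]
ee_rot: [-2.145, -2.295, 0.0]
ft_force: [-0.1, 2.7, 0.3]
finger_gap: 0.0005
finger_force: 0.0
```

Request:
send_rows --motion '[[[-0.001,0.01,0.002],0,1],[[-0.002,0.02,0.004],0,1],[[-0.002,0.03,0.006],0,1],[[-0.003,0.04,0.008],0,1],[[-0.004,0.05,0.01],0,1]]'

```text
time: 19.23
eef_pos: [0.5232, -0.2914, 0.1212]
ee_rot: [2.145, 2.295, -0.0]
ft_force: [0.5, 0.8, 0.2]
finger_gap: -0.0
finger_force: 0.0
```

Request:
send_rows --motion '[[[-0.001,0.008,0.002],0,1],[[-0.002,0.016,0.002],0,1],[[-0.002,0.024,0.002],0,1],[[-0.003,0.032,0.002],0,1],[[-0.004,0.04,0.002],0,1]]'

```text
time: 19.65
eef_pos: [0.5216, -0.2754, 0.1219]
ee_rot: [-2.145, -2.295, 0.0]
ft_force: [-0.6, 0.1, -0.5]
finger_gap: -0.0003
finger_force: 0.0
```

Request:
send_rows --motion '[[[0,0.01,0],0,1],[[0,0.02,0],0,1],[[0,0.03,0],0,1],[[0,0.035,0.04],0,1],[[0,0.035,0.1],0,1]]'

```text
time: 20.07
eef_pos: [0.5205, -0.2602, 0.1604]
ee_rot: [-2.141, -2.294, 0.001]
ft_force: [0.5, 0.0, 0.5]
finger_gap: 0.0001
finger_force: 0.0
```

Request:
send_rows --motion '[[[0,0,0.08],0,1],[[-0.03,0,0.16],0,1],[[-0.08,0,0.24],0,1],[[-0.14,-0.04,0.3],0,1],[[-0.17,-0.08,0.3],0,1]]'

```text
time: 20.48
eef_pos: [0.4538, -0.294, 0.2872]
ee_rot: [2.139, 2.292, 0.001]
ft_force: [-0.7, -1.1, -0.2]
finger_gap: -0.0003
finger_force: 0.0
```

Request:
send_rows --motion '[[[0,-0.08,0],0,1],[[0,-0.16,0],0,1],[[0,-0.24,0],0,1],[[0,-0.3,0],0,1],[[0,-0.3,0],0,1]]'

```text
time: 20.9
eef_pos: [0.4521, -0.4184, 0.2811]
ee_rot: [-2.15, -2.29, 0.002]
ft_force: [-0.9, 0.7, -0.8]
finger_gap: -0.0
finger_force: 0.0
```

Run:
```python
from h import *
s=snap("scene","s9"); t=snap("top","t9"); st=state(); print(st["eef_pos"],st["ft_force"],st["time"])
def blob(c,tag,cond):
    f=c["frame"].astype(int); m=cond(f).astype(np.uint8)
    n,_,q,ce=cv2.connectedComponentsWithStats(m)
    return [(ce[i].round(1).tolist(),q[i].tolist()) for i in range(1,n) if q[i,4]>12 and 190<ce[i][0]<330 and 140<ce[i][1]<250]
br=lambda f:(f.max(2)<75)&(f[:,:,0]>f[:,:,2]+8)
print("s",blob(s,"",br)); b=blob(t,"",br); print("t",b)
for ce,_ in b: print(ce,onz(t,*ce,.025).round(4))
# knob now vs start in the scene view
for n in("scene0","s9"):
    f=load(n)["frame"][196:216,188:212].max(2)<40; ys,xs=np.nonzero(f); print(n,"knob",xs.mean()+188,ys.mean()+196,f.sum())
# tub rim bright near edge, top
f=cv2.cvtColor(t["frame"],cv2.COLOR_RGB2GRAY)
cv2.imwrite("pics/t9c.png",cv2.resize(f[190:245,280:340],None,fx=8,fy=8,interpolation=cv2.INTER_CUBIC))
print(np.array(f[200:240:2,284:336:2]))
print("pred spot",proj(t,[.5446,-.135,.08]),proj(t,[.5446,-.135,.0]))
```

```text
[ 0.45343936 -0.41395076  0.28137333] [ 0.12609937  0.51388242 -0.42973937] 21.0
s [([253.4, 209.7], [249, 209, 10, 3, 14]), ([294.8, 214.3], [290, 211, 11, 9, 53]), ([267.0, 218.3], [264, 214, 6, 10, 36]), ([298.4, 220.8], [293, 217, 12, 8, 53]), ([247.9, 229.8], [245, 225, 7, 9, 27])]
t [([191.3, 147.8], [175, 133, 26, 23, 149]), ([258.9, 181.9], [253, 179, 13, 6, 60]), ([259.4, 195.7], [253, 193, 14, 6, 56]), ([309.3, 207.5], [307, 206, 5, 4, 13]), ([303.2, 222.2], [299, 219, 7, 7, 20]), ([205.1, 236.4], [203, 230, 4, 14, 22])]
[191.3, 147.8] [0.7311 0.2001 0.025 ]
[258.9, 181.9] [0.6387 0.0069 0.025 ]
[259.4, 195.7] [0.5998 0.0044 0.025 ]
[309.3, 207.5] [ 0.5701 -0.1357  0.025 ]
[303.2, 222.2] [ 0.5286 -0.1194  0.025 ]
[205.1, 236.4] [0.4826 0.1518 0.025 ]
scene0 knob 200.50694444444446 206.75694444444446 144
s9 knob 199.92763157894737 206.70394736842104 152
[[138 141 138 140 140 140 142 139 141 141 142 142 143 145 146 148 144 140
  137 131 123 109 103  98  80  63]
 [145 129 134 129 110 108  99  95  89  92  90  62  62  53  45  48  48  46
   63  92  58  62  69  69  69  74]
 [ 63  
[... 1321 characters left out ...]
8  77 109 116  38  19  29 105 153 151 151  84  48 112
  128 125 121 120 123 124 120 121]
 [128 128 128 128 130 131  91  94 132 121  93 106  96  82  50 109 134 131
  126 125 125 126 127 124 125 123]
 [127 130 129 127 127 126 128 126 109  93 112 122 127 143 125 130 117 123
  122 122 121 122 120 123 121 122]
 [129 130 133 129 129 128 129 129 128 128 128 125 128 125 126 126 126 125
  125 124 123 123 122 122 121 120]
 [130 130 132 131 129 129 128 129 129 131 131 128 128 129 127 125 126 126
  125 124 125 123 124 122 123 123]
 [128 129 128 129 129 130 127 128 129 130 129 127 129 127 128 128 128 125
  125 125 125 124 124 125 124 124]]
pred spot [310.42010148 215.13282235] [308.23612215 217.23084703]
```

All three truffles lie on the tub floor inside the rim, the knob is back at its starting pixel, the caramels are in place and the arm is clear. Handing in.

```bash
python3 -c "
from workcell import *
print(job_done())"
```

```text
the job is handed in; nothing more can be done
None
```

The job is handed in: the tub stands under the right-hand (truffle) chute with all three truffles in it, the stick is back upright, the caramels are still in their chute, and the hand-in returned no verdict.

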